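# Weigh a soil core can on the spring scale

### The arm

A 7-joint arm with a two-finger parallel gripper is mounted at the origin on the work surface. World frame = base frame: x ahead of the robot, y to its left, z up, the work surface at z = 0. Lengths are in m, angles in rad, forces in N, time in s.
With the tool pointing down it reaches from about 0.35 to 0.9 m from the base axis. Payload 8.1 kg.
Tool frame: the origin (TCP) lies on the centre line of the jaws, within the pads' length; the fingertips stand 19 mm ahead of it and the grasp point (between the pads) is the TCP (arm.tip_reach is the distance from the TCP to the fingertips, in m); z points along the fingers, y is the line along which they close (so a half turn about z gives the same grasp; the last joint's range is limited). The gripper opens to 92 mm and grips with 3 to 60 N. Pads are 19 mm wide; open, the fingers measure 130 mm over their backs; the gripper's body (75 mm by 190 mm) begins 47 mm behind the grasp point.
Start: joints at [1.152, 0.434, 0.025, 1.573, -0.012, 1.134, -0.075], TCP at [0.194, -0.594, 0.246] pointing down, gripper open.
Joint ranges: [-2.62, 2.62], [-0.44, 2.09], [-1.27, 1.32], [0.08, 2.57], [-1.32, 4.46], [0.12, 2], [-2.74, 2.74]. Speed limits (rad/s): [2.22, 2.22, 3.01, 3.01, 3.14, 3.14, 3.14].

### API

Orientations are given as a rotation vector (axis times angle).
In Python, from cell import arm gives the robot as it stands.
- The arm moves only by the tool arm_command, never from a script. Its argument "targets" is a list that holds one entry, the list of rows, each a list of 6 numbers: the shift along the tool's x, y, z in m, then the turn, a rotation vector about the tool's x, y, z in rad. A call has 1 to 10 rows; each row shifts and turns the commanded pose from where the row before left it, along the tool's axes as they then stand; what a row does not reach is not made up. A row lasts 1/8 s, in which the tool goes at most 62.5 mm and 10.7 degrees, less where a joint would pass 70% of its speed; a pose out of reach is approached as far as the arm can. A call with a gripper value outside its range is refused whole. "jaw" is the finger opening in m, from 0 to 0.0918, set as the call begins (left out, the last holds). The fingers move at their own pace and stop on an object; "newtons" is the grip in N (left out, the last holds). Time passes only in rows, so rows that do not move let the fingers close. It gives the time, the measured TCP pose, the force, the opening and the grip force at its end, in the units of the state.
- arm.observe(): the state, without advancing time (a new reading comes with each control period).
- arm.get_image(name): name is "side" or "top" or "wrist"; returns a dict with "pixels" (400x640x3 uint8, red, green, blue), "z_map" (400x640 float32, m along the optical axis (not along the pixel's ray), 0 where there is no reading), "fx", "fy", "cx", "cy" (pixels), "xyz" and "rotation" of the camera in the world; the wrist camera has in their place "T_tool_cam" (4x4, takes a point from camera to tool coordinates, whose origin is the TCP and whose axes are the flange's). Camera axes: x right, y down, z forward; pixel columns grow to the right and rows downward; lengths in m; the calibration is good to about 2 mm. A picture is of the moment at which its call begins: read the wrist's pose just before it.
- arm.sign_off(): hands the job in; it is judged then, once.
The state is a dict: "clock": time; "joints": joint angles; "dq": joint speeds; "joint_efforts": joint torques, N m; "position": TCP position; "ee_rot": TCP orientation; "force": force on the tool from outside, world axes, zero at the start; "ft_torque": the same for the moment, N m; "width": opening from 0.0 (shut) to 1.0 (fully open); "gripper_force": force on a finger pad.
Only numpy, scipy, OpenCV 4.12 (cv2) and the standard library are available. Lean on these libraries where they do the work, as an engineer would, in place of code of your own. Each camera call takes 0.05 s, during which the arm holds its last target. There are 200 camera calls.

### The job

Pick up the steel core can with the slotted strap, keep it upright and hang it by the slot in the dip of the spring scale's hook. Its weight is unknown: ease it down by feel until the spring carries all of it before you let go, without overloading the scale and without letting it drop, jerk or bounce. Once it hangs free and still, press the meter's round key gently down, well past half its travel, to take the reading and let it spring back; leave the can hanging and everything else where it is.

Things in the scene. Friction and masses are not known exactly. Their poses are not given: they have to be found in the camera images.
- can_grip (a point): centre of the grip block that forms the top of the can's strap: 26 mm (y) x 14 mm (x), solid from 89 to 127 mm above the can's underside; this point is on the can's axis, 109 mm above the underside. Same axes as the can
- can_eye (a point): bearing point at the top of the slot in the can's strap, on the can's axis, 87 mm above its underside, 22 mm below can_grip. The slot runs through along the can's x: 16 mm wide, from 53 to 87 mm above the underside, its top a shallow upside-down V (apex on the axis, 4 mm lower at the edges)
- can: closed round steel can, 63 mm across, 45 mm high, upright, a rigid flat steel hanger strap standing on its lid; 127 mm tall in all. Mass 0.25 to 0.9 kg, different each time. Origin: centre of its underside, z up. The strap is a plate 26 mm wide (y), 10 mm thick (x), with a slot through it along x; the can is the same either way round (half turn)
- hook_seat (a point): lowest point of the hook's dip, on its upper surface, where the slot's top must rest; 220 mm above the bench unloaded. Hook: round steel bar 7 mm thick, from the scale's rod at x = +118 mm running level (6 mm higher than the seat) to this dip, then a free upturned tip at x = -21 mm, 11 mm higher. Thread the slot over the tip in +x, slot top about 20 mm above the seat, then lower. y across, z up
- hook (a joint): how far the spring scale's hook is pulled down, m: 0 unloaded, about 0.098 per kg hung (spring 100 N/m, lightly damped, settles within about 2 s), reading full at 0.098. The rod slides straight up and down and nothing else moves
- stand: the spring scale on its fixed stand; origin on the bench right below the hook's seat; x points from hook to scale. Along local x from the origin: grey foot plate 98 to 228 mm (100 mm wide, 18 mm high), upright clear tube 40 mm across on the axis 118 mm, 278 to 424 mm up, steel column at 168 mm up to 448 mm
- read_key_top (a point): top centre of the meter's one round key, 28 mm across, standing up from the front of the meter; pressed straight down
- read_key (a joint): travel of that key, m: 0 up, 0.010 fully down (needs about 6 N); springs back; the reading is taken once it is more than half-way down (0.005)
- meter: the scale's grey benchtop readout, 170 x 120 mm, fixed, screen up to about 70 mm high behind the key; its origin is on the bench under the key, its x points away from the robot at yaw 0
- tin_a: bystander: plain aluminium tin with a flat lid, 71 mm across, 34 mm high; origin under its centre
- tin_b: bystander: plain aluminium tin with a flat lid, 63 mm across, 46 mm high; origin under its centre
- bottle_0: bystander: white bottle 58 mm across, 125 mm high
- bottle_1: bystander: the same kind of bottle
- bottle_2: bystander: the same kind of bottle
- beaker: bystander: clear beaker 72 mm across, 85 mm high
- spatula: bystander: lab spatula lying on the bench, 190 mm long
Things that resemble listed ones, but are neither listed nor needed, are in the scene too. There is more than one size of the meter; the one meant has the size given above. What is shaped like the can but pink is not meant.

How it is judged:
On the way, in this order (a step that is already met when the one before it is completed fails the run):
1. the can hangs in the dip of the hook, let go, clear of the bench and still (distance between can_eye and hook_seat below 0.014 m and value of joint hook above 0.02 m and height (world z) of can above 0.008 m and velocity of joint hook between -0.015 and 0.015 m/s and linear speed of can below 0.03 m/s and angular speed of can below 0.5 rad/s and contact force between the fingers and can below 0.05 N), for 0.4 s.
2. with the can hanging still, the round key is pressed down (all of step 1 and value of joint read_key above 0.005 m), for 0.05 s.
At the end, for the whole second after the job is handed in: The can hangs in the hook (slot top within 14 mm of the seat), over 8 mm off the bench, hook more than 20 mm down, still (hook under 15 mm/s, can under 30 mm/s and 0.5 rad/s), fingers off it; the key is up (under 2 mm down) (all of step 1 and value of joint read_key below 0.002 m); the robot touches nothing.
It fails at once if after the can was let go, the scale jerked or bounced: its hook moved faster than 0.08 m/s with the fingers off the can (contact force between the fingers and can below 0.05 N and (velocity of joint hook above 0.08 m/s or velocity of joint hook below -0.08 m/s)).
It fails at once if the scale was overloaded: hook pulled more than 100 mm down (past 1 kg), the can pressed on it with more than 15 N, or the fingers with more than 10 N (value of joint hook above 0.1 m or contact force between can and stand above 15 N or contact force between the fingers and stand above 10 N).
It fails at once if the can was tipped more than 35 degrees, or a bystander shifted more than 30 mm (angle between can's own z axis and vertical above 0.61 rad or distance of any of tin_a, tin_b, bottle_0, bottle_1, bottle_2, beaker, spatula from where it was at the start of the episode above 0.03 m).
It fails at once if the key was pressed before the can hung free and still on the hook (value of joint read_key above 0.003 m and not (distance between can_eye and hook_seat below 0.014 m and value of joint hook above 0.02 m and height (world z) of can above 0.008 m and velocity of joint hook between -0.015 and 0.015 m/s and linear speed of can below 0.03 m/s and angular speed of can below 0.5 rad/s and contact force between the fingers and can below 0.05 N)).
It fails at once if the key was pressed with more than 25 N (contact force between the fingers and meter above 25 N).
It also fails if it takes over 62 s, if anything falls off the work surface, if the arm or the gripper's body presses on something with over 40 N, if the wrist force passes 120 N, or if a joint passes its speed limit or range.

## Working session

There is one attempt and no reset: what is moved stays moved. The work goes in short steps, Python scripts to look and compute and a tool call to move; the robot and the scene stay as the last step left them, time stands still between calls to the robot, and variables do not carry over. Pictures are saved under pics/ and viewed, at most 10 in all, crops included, and the job is handed in when it is done.

Besides the shell and the picture viewer there is one more tool, called after "Emit:" as a command line: name --argument value ..., lists and objects as JSON in quotes. arm_command: Moves the arm, as the interface text tells. Its arguments: {"type":"object","properties":{"targets":{"type":"array","items":{"type":"array","items":{"type":"array","items":{"type":"number"}}}},"jaw":{"type":"number"},"newtons":{"type":"number"}},"required":["targets"]}

```bash
ls; mkdir -p pics; cat > h.py <<'E'
import numpy as np, cv2, pickle
from scipy.spatial.transform import Rotation as R
from cell import arm
def grab(n):
    s=arm.observe(); im=arm.get_image(n); im=dict(im)
    if n=='wrist':
        T=np.eye(4); T[:3,:3]=R.from_rotvec(s['ee_rot']).as_matrix(); T[:3,3]=s['position']
        C=T@np.array(im['T_tool_cam']); im['rotation']=C[:3,:3]; im['xyz']=C[:3,3]
    r=np.array(im['rotation']); 
    if r.shape!=(3,3): r=R.from_rotvec(r).as_matrix() if r.size==3 else R.from_quat(r).as_matrix()
    im['rotation']=r; return im
def save(im,f,box=None,k=1):
    p=im['pixels'][:,:,::-1]
    if box: p=p[box[1]:box[3],box[0]:box[2]]
    cv2.imwrite(f,cv2.resize(p,None,fx=k,fy=k,interpolation=cv2.INTER_CUBIC) if k!=1 else p)
def cloud(im):
    v,u=np.mgrid[0:400,0:640]; z=im['z_map']
    c=np.stack([(u-im['cx'])/im['fx']*z,(v-im['cy'])/im['fy']*z,z],-1)
    w=c@im['rotation'].T+im['xyz']; w[z==0]=np.nan; return w
def proj(im,P):
    c=(np.atleast_2d(P)-im['xyz'])@im['rotation']
    return np.c_[c[:,0]/c[:,2]*im['fx']+im['cx'],c[:,1]/c[:,2]*im['fy']+im['cy']]
E
python3 - <<'E'
from h import *
print(arm.observe())
for n in('top','side'):
    im=grab(n); print(n,im['xyz'],im['rotation'].round(3).tolist(),im['fx'],np.array(im['rotation']).shape)
    save(im,f'pics/{n}0.png'); pickle.dump(im,open(n+'0.pkl','wb'))
E
```

```text
pics
{'clock': 0.0, 'joints': array([ 1.15240152,  0.43521457,  0.0249495 ,  1.57409806, -0.01158706,
        1.13397203, -0.07508816]), 'dq': array([-0.00107191, -0.00229788,  0.00104567,  0.00055229,  0.00061711,
       -0.00025799, -0.00185498]), 'joint_efforts': array([ 1.09428016e-03, -6.67834926e+01,  9.85730812e-01, -3.14455175e+01,
       -6.03752607e-02,  4.25415463e-02,  1.61154762e-04]), 'position': array([ 0.1939176 , -0.5936564 ,  0.24494952]), 'ee_rot': array([-3.10103863e+00, -4.93706550e-01,  6.01325313e-04]), 'force': array([ 0.28734597, -0.45130035, -0.0801535 ]), 'ft_torque': array([ 0.00807645, -0.02254087,  0.02799464]), 'gripper_force': 0.0, 'width': 1.0029899348243192}
top [0.36287056 0.03004397 1.49154308] [[0.001, -0.997, 0.077], [-1.0, -0.002, -0.012], [0.013, -0.077, -0.997]] 500.48492695035844 (3, 3)
side [0.38372128 0.80919081 1.13374037] [[-0.996, -0.065, 0.058], [-0.087, 0.766, -0.637], [-0.003, -0.639, -0.769]] 409.8266858964915 (3, 3)
```

View pics/top0.png

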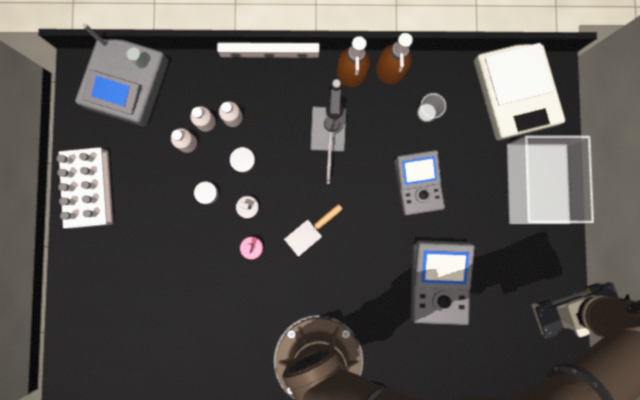

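View pics/side0.png

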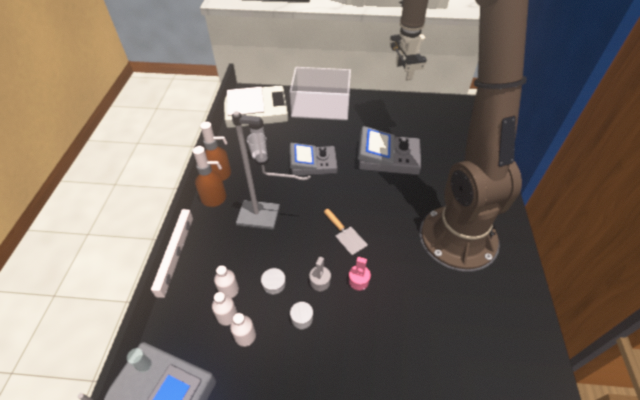

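The top view shows the steel can with its strap at (247,206) and its pink double at (251,247). The hook runs from the stand at (329,128) to its tip at (328,182). The two meters are at (420,183) and (443,282). Next I'll measure their sizes, the can and the hook.

```bash
python3 - <<'E'
from h import *
t=pickle.load(open('top0.pkl','rb')); s=pickle.load(open('side0.pkl','rb'))
W=cloud(t); S=cloud(s)
def reg(W,x0,y0,x1,y1,zmin,zmax=1):
    p=W[y0:y1,x0:x1].reshape(-1,3); return p[(p[:,2]>zmin)&(p[:,2]<zmax)]
for nm,b in (('small',(390,145,450,222)),('big',(405,232,482,332))):
    p=reg(W,*b,.012,.2); (c,sz,a)=cv2.minAreaRect(p[:,:2].astype(np.float32)); print(nm,c,sz,a,'zmax',p[:,2].max(), np.percentile(p[:,2],[10,50,90]).round(3))
p=reg(W,228,190,270,225,.02,.2); print('can top',len(p)); 
for lo,hi in((.035,.055),(.1,.14)):
    q=p[(p[:,2]>lo)&(p[:,2]<hi)]
    if len(q)>3: print(lo,len(q),q.mean(0),cv2.minAreaRect(q[:,:2].astype(np.float32)),cv2.minEnclosingCircle(q[:,:2].astype(np.float32)))
p=reg(S,300,245,340,300,.02,.2)
for lo,hi in((.035,.055),(.095,.14)):
    q=p[(p[:,2]>lo)&(p[:,2]<hi)]
    if len(q)>3: print('side',lo,len(q),q.mean(0),cv2.minAreaRect(q[:,:2].astype(np.float32)))
# hook
p=reg(W,310,140,350,195,.15,.6); print('hook top',len(p)); 
o=np.argsort(p[:,0]); print(p[o][::max(1,len(p)//25)].round(3).tolist())
p=reg(S,260,160,320,190,.15,.6); o=np.argsort(p[:,0]); print('side',len(p),p[o][::max(1,len(p)//25)].round(3).tolist())
# stand foot
p=reg(W,305,100,352,158,.012,.03); print('foot',p.mean(0),cv2.minAreaRect(p[:,:2].astype(np.float32)))
a=[cv2.resize(t['pixels'][y0:y1,x0:x1],(400,400),interpolation=cv2.INTER_CUBIC) for x0,y0,x1,y1 in((215,175,285,265),(395,140,485,335))]
cv2.imwrite('pics/crop1.png',np.hstack(a)[:,:,::-1])
E
```

```text
small (0.5161240100860596, -0.29895496368408203) (0.17569999396800995, 0.12161856889724731) 8.874113082885742 zmax 0.07233532500072881 [0.032 0.047 0.063]
big (0.2267177253961563, -0.3558315932750702) (0.1630391627550125, 0.23592908680438995) 87.9013900756836 zmax 0.09442349211544876 [0.044 0.064 0.084]
can top 370
0.035 302 [0.4428132  0.20333442 0.04451034] ((0.4436556100845337, 0.20493119955062866), (0.06196468695998192, 0.05957723408937454), 47.01576232910156) ((0.4442054033279419, 0.20437568426132202), 0.0315687470138073)
0.1 57 [0.44314042 0.20395088 0.12510091] ((0.44352585077285767, 0.20495688915252686), (0.02537647634744644, 0.013912633992731571), 71.30017852783203) ((0.44327059388160706, 0.20522573590278625), 0.01342995185405016)
side 0.035 267 [0.44409993 0.21182798 0.04536124] ((0.4455690085887909, 0.20859748125076294), (0.060436006635427475, 0.057747043669223785), 2.649811029434204)
side 0.095 78 [0.44492893 0.21027125 0.11892649] ((0.44538068771362305, 0.2076781988143921), (0.026694387197494507, 0.014543489553034306), 71.33378601074219)
hook top 120
[[0.494, -0.023, 0.2
[... 798 characters left out ...]
 [0.526, -0.019, 0.22], [0.532, -0.023, 0.219], [0.542, -0.024, 0.218], [0.55, -0.024, 0.226], [0.56, -0.025, 0.223], [0.566, -0.028, 0.224], [0.574, -0.021, 0.227], [0.583, -0.021, 0.225], [0.593, -0.024, 0.221], [0.599, -0.022, 0.228], [0.607, -0.031, 0.222], [0.615, -0.025, 0.223], [0.619, -0.019, 0.285], [0.622, -0.014, 0.281], [0.624, -0.014, 0.285], [0.627, -0.011, 0.288], [0.629, -0.012, 0.295], [0.632, -0.01, 0.293], [0.633, -0.026, 0.225], [0.634, -0.022, 0.263], [0.635, -0.022, 0.233], [0.637, -0.023, 0.245], [0.638, -0.009, 0.285]]
foot [ 0.66895703 -0.02579794  0.0177085 ] ((0.6788769960403442, -0.031097177416086197), (0.09961467981338501, 0.13025084137916565), 87.24542999267578)
```

View pics/crop1.png

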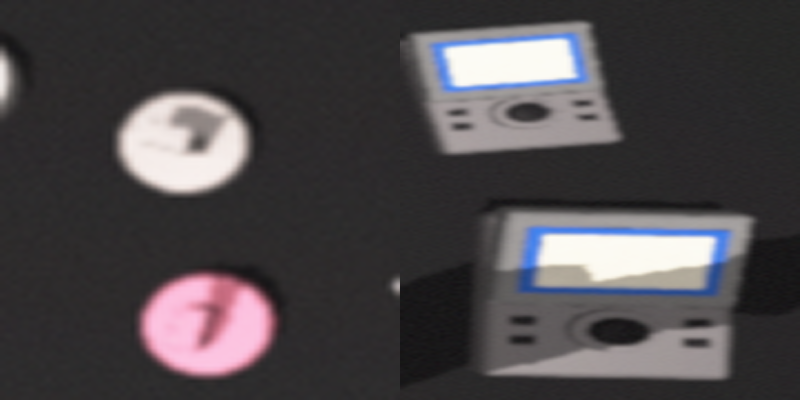

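The candidates are the steel can at (247,206) versus the pink one at (251,247), which is excluded by its colour. For the meter, (420,183) measures 176x122 mm and fits the description, while (443,282) measures 236x163 mm and is too big. The crop confirms both: a pale steel can with its strap, and the smaller meter with a dark round key at about (424,195).

```bash
cat >> h.py <<'E'
def togo(P,yaw_y=None):
    """shift in present tool axes to world point P; turn about tool z so that tool y lies at yaw_y deg"""
    s=arm.observe(); M=R.from_rotvec(s['ee_rot']).as_matrix()
    print('shift',(M.T@(np.array(P)-s['position'])).round(4),'tool y at',np.degrees(np.arctan2(M[1,1],M[0,1])).round(2),'tilt',np.degrees(np.arccos(-M[2,2])).round(2))
    if yaw_y is not None: print('turn tool z deg',-(yaw_y-np.degrees(np.arctan2(M[1,1],M[0,1]))))
E
python3 - <<'E'
from h import *
t=pickle.load(open('top0.pkl','rb')); s=pickle.load(open('side0.pkl','rb'))
for im,b in((t,(412,185,436,207)),(s,(312,143,334,163))):
    x0,y0,x1,y1=b; g=cv2.cvtColor(im['pixels'],cv2.COLOR_RGB2GRAY)[y0:y1,x0:x1]; m=(g<70).astype(np.uint8)
    n,l,st,c=cv2.connectedComponentsWithStats(m); k=1+np.argmax(st[1:,4]); W=cloud(im)[y0:y1,x0:x1]
    print(c[k]+[x0,y0],st[k],np.nanmedian(W[l==k],0),np.nanmax(W[l==k][:,2]),np.nanmedian(W[...,2]))
p=cloud(t)[190:225,228:270].reshape(-1,3); 
print(np.array(grab('wrist')['T_tool_cam']).round(3))
togo([.40,-.25,.36]); togo([.40,.1,.36]); togo([.444,.206,.26],71.3)
E
```

```text
[423.47058824 194.43137255] [ 8  6  8  8 51] [ 0.48004142 -0.30185511  0.06018589] 0.06879761163162534 0.03817352622864967
[322.56603774 143.79245283] [ 0  0 22  3 53] [ 4.93287925e-01 -4.12641493e-01  2.13719773e-04] 0.00641826784709254 0.036828329501233825
[[-0.001 -0.959 -0.285  0.077]
 [ 1.    -0.001 -0.     0.001]
 [ 0.    -0.285  0.959 -0.138]
 [ 0.     0.     0.     1.   ]]
shift [ 0.3026 -0.263  -0.1146] tool y at -71.92 tilt 0.07
shift [ 0.4112 -0.5957 -0.1142] tool y at -71.92 tilt 0.07
shift [ 0.486  -0.6827 -0.0141] tool y at -71.92 tilt 0.07
turn tool z deg -143.215192099602
```

Emit:
arm_command --targets '[[[0.034, -0.029, -0.013, 0, 0, 0], [0.034, -0.029, -0.013, 0, 0, 0], [0.034, -0.029, -0.013, 0, 0, 0], [0.034, -0.029, -0.013, 0, 0, 0], [0.034, -0.029, -0.013, 0, 0, 0], [0.034, -0.029, -0.013, 0, 0, 0], [0.034, -0.029, -0.013, 0, 0, 0], [0.034, -0.029, -0.013, 0, 0, 0], [0.034, -0.029, -0.013, 0, 0, 0]]]' --jaw 0.0918

```text
clock: 1.27
position: [0.4043, -0.2496, 0.3631]
ee_rot: [3.102, 0.494, -0.0]
force: [0.7, -0.6, 0.1]
width: 1.004
gripper_force: 0.0
```

Emit:
arm_command --targets '[[[0.011, -0.033, 0, 0, 0, -0.17], [0.016, -0.031, 0, 0, 0, -0.17], [0.021, -0.028, 0, 0, 0, -0.17], [0.025, -0.024, 0, 0, 0, -0.17], [0.029, -0.019, 0, 0, 0, -0.17], [0.032, -0.014, 0, 0, 0, -0.17], [0.034, -0.009, 0, 0, 0, -0.17], [0.035, -0.003, 0, 0, 0, -0.17], [0.035, 0.003, 0, 0, 0, -0.17], [0.034, 0.009, 0, 0, 0, -0.17]]]'

```text
clock: 2.52
position: [0.3992, 0.0995, 0.3627]
ee_rot: [1.669, 2.661, -0.0]
force: [0.9, 0.9, -0.1]
width: 1.0
gripper_force: 0.0
```

```bash
python3 - <<'E'
from h import *
print(arm.observe()['position'],arm.observe()['joints']); togo([.444,.206,.26],71.3)
E
```

```text
[0.39915652 0.09952038 0.3626583 ] [ 0.24960783  0.03785874 -0.63163309  1.8122035   0.02350625  1.29894729
  0.06241527]
shift [0.0764 0.0867 0.1026] tool y at 25.81 tilt 0.02
turn tool z deg -45.49324678837135
```

Emit:
arm_command --targets '[[[0, 0, 0, 0, 0, -0.159], [0, 0, 0, 0, 0, -0.159], [0, 0, 0, 0, 0, -0.159], [0, 0, 0, 0, 0, -0.159], [0, 0, 0, 0, 0, -0.158], [-0.003, 0.038, 0.034, 0, 0, 0], [-0.003, 0.038, 0.034, 0, 0, 0], [-0.002, 0.039, 0.034, 0, 0, 0], [0, 0, 0, 0, 0, 0]]]'

```text
clock: 3.65
position: [0.4434, 0.2064, 0.258]
ee_rot: [-0.512, -3.094, 0.001]
force: [-0.1, 0.1, -0.4]
width: 0.999
gripper_force: 0.0
```

```bash
python3 - <<'E'
from h import *
im=grab('wrist'); W=cloud(im); save(im,'pics/w1.png')
uv=proj(im,[.444,.206,.12])[0]; print(arm.observe()['position'],uv)
d=np.linalg.norm(W[...,:2]-[.444,.206],axis=-1)
for lo,hi in((.035,.055),(.115,.14)):
    m=(d<.045)&(W[...,2]>lo)&(W[...,2]<hi); q=W[m]
    print(len(q),q.mean(0),np.median(q[:,2]),cv2.minAreaRect(q[:,:2].astype(np.float32)))
togo([.444,.206,.15],71.3)
E
```

```text
[0.44370848 0.20523033 0.25940329] [318.85675083 193.07911637]
1259 [0.43832414 0.2098934  0.04479094] 0.04434450685870883 ((0.4425536096096039, 0.20851753652095795), (0.0617358423769474, 0.05617203563451767), 72.89891815185547)
386 [0.44422339 0.20777078 0.12541953] 0.12622594675792773 ((0.4452788531780243, 0.20738831162452698), (0.02575983852148056, 0.014148913323879242), 73.04450988769531)
shift [-0.0004  0.001   0.1094] tool y at 71.12 tilt 0.19
turn tool z deg -0.1769662211514742
```

View pics/w1.png

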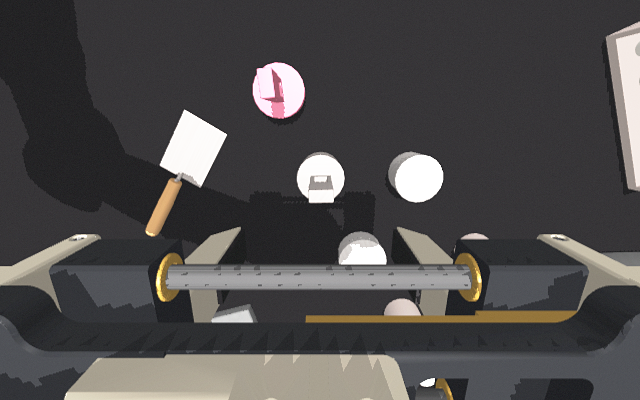

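The wrist view shows the steel can at (320,180), with its grip block just below at (320,190) and lined up with the jaws. The pink double is at (278,90) and the tins are at (415,175) and (362,255). Every finger path at 90 mm height passes above the tins, so I'll descend and grip.

Emit:
arm_command --targets '[[[-0.001, 0.002, 0.04, 0, 0, -0.017], [0, 0, 0.04, 0, 0, 0], [0, 0, 0.03, 0, 0, 0], [0, 0, 0.02, 0, 0, 0], [0, 0, 0.01, 0, 0, 0], [0, 0, 0.008, 0, 0, 0], [0, 0, 0, 0, 0, 0]]]' --jaw 0.06

```text
clock: 4.58
position: [0.4463, 0.2059, 0.113]
ee_rot: [0.493, 3.102, -0.0]
force: [-0.3, -0.2, -0.8]
width: 0.652
gripper_force: 0.0
```

Emit:
arm_command --targets '[[[0, 0, 0, 0, 0, 0], [0, 0, 0, 0, 0, 0], [0, 0, 0, 0, 0, 0], [0, 0, 0, 0, 0, 0], [0, 0, 0, 0, 0, 0], [0, 0, 0, 0, 0, 0]]]' --jaw 0.0 --newtons 35

```text
clock: 5.32
position: [0.4463, 0.2064, 0.1128]
ee_rot: [0.492, 3.102, 0.001]
force: [1.6, 0.8, -0.6]
width: 0.28
gripper_force: 35.0
```

Emit:
arm_command --targets '[[[0, 0, -0.01, 0, 0, 0], [0, 0, -0.025, 0, 0, 0], [0, 0, -0.035, 0, 0, 0], [0, 0, -0.035, 0, 0, 0], [0, 0, -0.025, 0, 0, 0], [0, 0, -0.015, 0, 0, 0], [0, 0, -0.008, 0, 0, 0], [0, 0, 0, 0, 0, 0], [0, 0, 0, 0, 0, 0], [0, 0, 0, 0, 0, 0]]]'

```text
clock: 6.58
position: [0.4458, 0.2059, 0.265]
ee_rot: [-0.492, -3.102, 0.001]
force: [-0.9, 0.4, -5.7]
width: 0.279
gripper_force: 35.0
```

```bash
python3 - <<'E'
from h import *
s=arm.observe(); print(s['position'],s['force'],s['ft_torque'])
P=[]
for n,b in(('top0',(310,140,350,195)),('side0',(260,160,320,190))):
    W=cloud(pickle.load(open(n+'.pkl','rb'))); x0,y0,x1,y1=b; p=W[y0:y1,x0:x1].reshape(-1,3)
    p=p[(p[:,2]>.205)&(p[:,2]<.24)&(p[:,0]<.61)&(abs(p[:,1]+.025)<.02)]
    k=np.polyfit(p[:,0],p[:,1],1); print(n,len(p),np.degrees(np.arctan(k[0])),'y at .516',np.polyval(k,.516),'xmin',np.sort(p[:,0])[:4].round(4))
    for x in np.arange(.49,.56,.005):
        q=p[abs(p[:,0]-x)<.003]; print(round(x,3),np.percentile(q[:,2],80).round(4) if len(q) else None,end=' ')
    print()
togo([.451,-.020,.266],87.5)
E
```

```text
[0.44576454 0.20590911 0.26495948] [-0.93124918  0.44607224 -5.70131016] [ 0.11306524 -0.1644304   0.01142419]
top0 120 -2.953290158549295 y at .516 -0.022696126595707276 xmin [0.4936 0.4944 0.4968 0.4968]
0.49 None 0.495 0.2296 0.5 0.2315 0.505 0.2233 0.51 0.2217 0.515 0.2215 0.52 0.2211 0.525 0.2191 0.53 0.2211 0.535 0.2241 0.54 0.2252 0.545 0.2263 0.55 0.2255 0.555 0.2249 0.56 0.2265 
side0 87 -2.2556716873482117 y at .516 -0.021490353649305242 xmin [0.4951 0.4979 0.498  0.4984]
0.49 None 0.495 0.231 0.5 0.2305 0.505 0.2233 0.51 0.2214 0.515 0.2204 0.52 0.2188 0.525 0.2201 0.53 0.2206 0.535 0.224 0.54 0.2244 0.545 0.2262 0.55 0.2262 0.555 0.2248 0.56 0.2257 
shift [-0.0749 -0.2132 -0.0009] tool y at 71.96 tilt 0.08
turn tool z deg -15.537771380171193
```

Emit:
arm_command --targets '[[[0, 0, 0, 0, 0, -0.09], [0, 0, 0, 0, 0, -0.09], [0, 0, 0, 0, 0, -0.091], [-0.002, -0.02, 0, 0, 0, 0], [-0.003, -0.045, 0, 0, 0, 0], [-0.003, -0.05, 0, 0, 0, 0], [-0.003, -0.05, -0.001, 0, 0, 0], [-0.003, -0.04, 0, 0, 0, 0], [-0.002, -0.0195, 0, 0, 0, 0], [0, 0, 0, 0, 0, 0]]]'

```text
clock: 7.82
position: [0.452, -0.0207, 0.2662]
ee_rot: [-0.074, -3.14, 0.001]
force: [-0.5, 1.0, -6.9]
width: 0.28
gripper_force: 35.0
```

```bash
python3 - <<'E'
from h import *
im=grab('side'); s=arm.observe(); print(s['position'],s['force'])
W=cloud(im)
# hook tip + can in view; crop enlarged
uv=proj(im,[[.517,-.022,.22],[.452,-.019,.24]]); print(uv)
c=uv.mean(0).astype(int); save(im,'pics/s1.png',(c[0]-60,c[1]-50,c[0]+60,c[1]+50),6)
im=grab('wrist'); pickle.dump(im,open('w2.pkl','wb')); save(im,'pics/w2.png'); print(proj(im,[[.495,-.022,.23],[.517,-.022,.22]]))
togo([.517,-.022,.266],87.5)
E
```

```text
[ 0.45206708 -0.01911215  0.26640925] [-0.1320482   0.32835774 -6.40386594]
[[302.92774745 177.44451332]
 [324.26992355 174.99308486]]
[[317.93103318 286.0390655 ]
 [319.24624248 302.62573196]]
shift [-0.065  -0.001   0.0005] tool y at 87.5 tilt 0.04
turn tool z deg -0.0018620382048339934
```

View pics/s1.png

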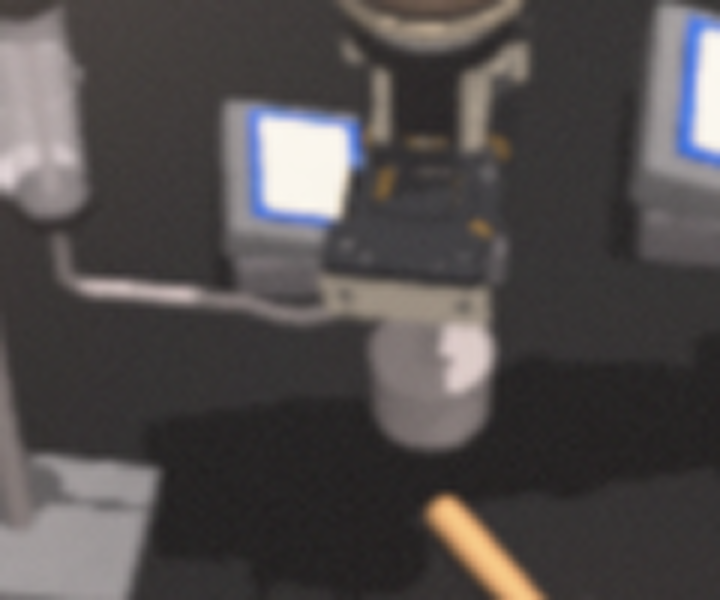

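View pics/w2.png

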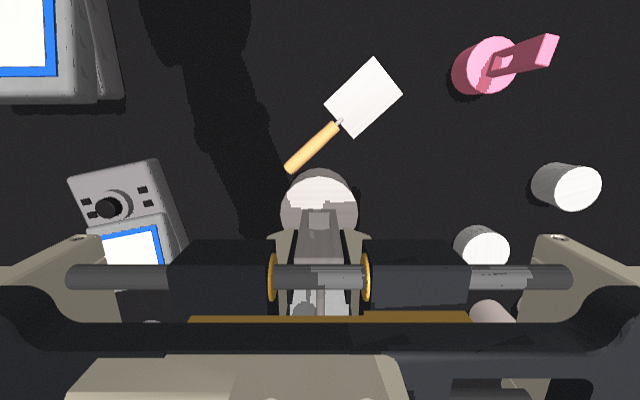

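The side crop shows the hook dip at about (290,318), level with the gap under the gripper and in line with it, with the can hanging upright at (432,385). The wrist view shows the strap centred between the fingers at (319,235), and the meter's round key at (108,207). I'll thread the slot in now.

Emit:
arm_command --targets '[[[-0.008, 0, 0, 0, 0, 0], [-0.01, 0, 0, 0, 0, 0], [-0.01, 0, 0, 0, 0, 0], [-0.01, 0, 0, 0, 0, 0], [-0.004, 0, 0, 0, 0, 0], [0, 0, 0, 0, 0, 0], [0, 0, 0, 0, 0, 0]]]'

```text
clock: 8.8
position: [0.4939, -0.0206, 0.2667]
ee_rot: [-0.069, -3.14, 0.0]
force: [0.6, -1.0, -4.7]
width: 0.278
gripper_force: 35.0
```

Emit:
arm_command --targets '[[[-0.006, 0, 0, 0, 0, 0], [-0.007, 0, 0, 0, 0, 0], [-0.007, 0, 0, 0, 0, 0], [-0.003, 0, 0, 0, 0, 0], [0, 0, 0, 0, 0, 0], [0, 0, 0, 0, 0, 0], [0, 0, 0, 0, 0, 0]]]'

```text
clock: 9.68
position: [0.517, -0.0217, 0.2667]
ee_rot: [-0.069, -3.141, 0.0]
force: [-0.3, -0.2, -6.0]
width: 0.281
gripper_force: 35.0
```

```bash
python3 - <<'E'
from h import *
im=grab('side'); s=arm.observe(); print(s['position'],s['force'],s['ft_torque'])
uv=proj(im,[[.517,-.022,.22],[.517,-.022,.2]]); print(uv)
c=uv.mean(0).astype(int); save(im,'pics/s2.png',(c[0]-45,c[1]-35,c[0]+45,c[1]+35),8)
a=pickle.load(open('side0.pkl','rb')); W0=cloud(a);W=cloud(im)
for n,w in(('before',W0),('now',W)):
    p=w[160:195,255:320].reshape(-1,3); p=p[(p[:,2]>.2)&(p[:,2]<.24)&(p[:,0]>.55)&(p[:,0]<.60)&(abs(p[:,1]+.025)<.02)]; print(n,len(p),p.mean(0))
E
```

```text
[ 0.5170288  -0.02166173  0.26677878] [-1.26707197  0.25013835 -5.73295481] [ 0.10557211 -0.1459924   0.01292568]
[[302.92774745 177.44451332]
 [303.18004697 181.86886993]]
before 39 [ 0.57626104 -0.02388931  0.22490606]
now 22 [ 0.58648882 -0.02431692  0.22426072]
```

View pics/s2.png

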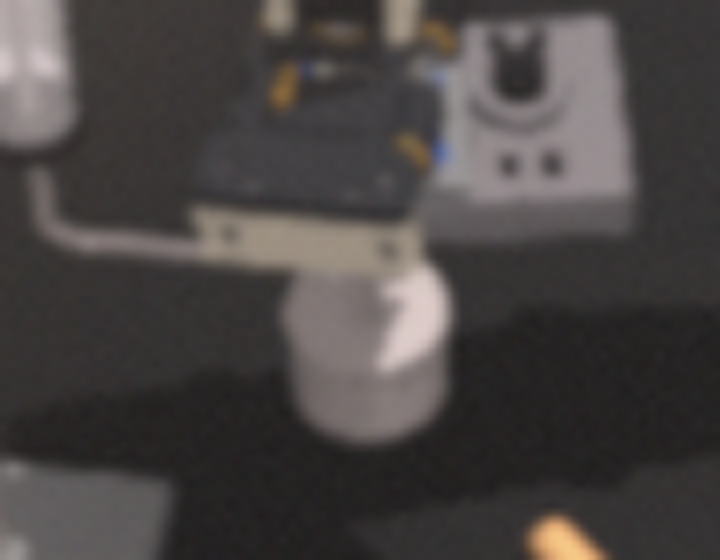

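The crop shows the hook bar running into the gripper at (195,248), with the can hanging below it at (365,350). The hook height is unchanged (mean z 0.224) and there is no contact force, so the slot is threaded. I'll ease it down.

Emit:
arm_command --targets '[[[0, 0, 0.004, 0, 0, 0], [0, 0, 0.004, 0, 0, 0], [0, 0, 0.004, 0, 0, 0], [0, 0, 0.004, 0, 0, 0], [0, 0, 0.003, 0, 0, 0], [0, 0, 0.003, 0, 0, 0], [0, 0, 0.003, 0, 0, 0], [0, 0, 0.003, 0, 0, 0], [0, 0, 0.002, 0, 0, 0], [0, 0, 0, 0, 0, 0]]]'

```text
clock: 10.98
position: [0.5172, -0.0216, 0.2366]
ee_rot: [-0.069, -3.141, -0.0]
force: [0.2, 0.8, -4.6]
width: 0.277
gripper_force: 35.0
```

Emit:
arm_command --targets '[[[0, 0, 0.003, 0, 0, 0], [0, 0, 0.003, 0, 0, 0], [0, 0, 0.003, 0, 0, 0], [0, 0, 0.003, 0, 0, 0], [0, 0, 0.003, 0, 0, 0], [0, 0, 0.003, 0, 0, 0], [0, 0, 0.002, 0, 0, 0], [0, 0, 0, 0, 0, 0], [0, 0, 0, 0, 0, 0], [0, 0, 0, 0, 0, 0]]]'

```text
clock: 12.22
position: [0.5172, -0.0216, 0.2168]
ee_rot: [0.069, 3.141, -0.0]
force: [1.2, 0.0, -2.1]
width: 0.282
gripper_force: 35.0
```

```bash
python3 - <<'E'
from h import *
f=[];z=[]
for i in range(6):
    im=grab('side'); s=arm.observe(); f.append(s['force']); z.append(s['position'])
print(np.mean(f,0),np.std(f,0),np.mean(z,0))
W=cloud(im); p=W[160:205,255:320].reshape(-1,3); p=p[(p[:,2]>.13)&(p[:,2]<.24)&(p[:,0]>.55)&(p[:,0]<.60)&(abs(p[:,1]+.025)<.02)]; print(len(p),p.mean(0))
E
```

```text
[ 1.17284658  0.71056506 -3.32778802] [0.30794439 0.45117455 0.26926117] [ 0.51724332 -0.02165395  0.2167988 ]
16 [ 0.58886593 -0.02450975  0.19532258]
```

Emit:
arm_command --targets '[[[0, 0, 0.003, 0, 0, 0], [0, 0, 0.003, 0, 0, 0], [0, 0, 0.003, 0, 0, 0], [0, 0, 0.003, 0, 0, 0], [0, 0, 0.003, 0, 0, 0], [0, 0, 0.003, 0, 0, 0], [0, 0, 0.003, 0, 0, 0], [0, 0, 0.002, 0, 0, 0], [0, 0, 0, 0, 0, 0], [0, 0, 0, 0, 0, 0]]]'

```text
clock: 13.78
position: [0.5173, -0.0217, 0.1938]
ee_rot: [0.069, 3.141, -0.0]
force: [1.8, 0.4, -0.5]
width: 0.277
gripper_force: 35.0
```

```bash
cat > m.py <<'E'
from h import *
f=[];z=[];h=[]
for i in range(12):
    im=grab('side'); s=arm.observe(); f.append(s['force']); z.append(s['position'])
    W=cloud(im); p=W[160:210,255:320].reshape(-1,3); p=p[(p[:,2]>.11)&(p[:,2]<.24)&(p[:,0]>.56)&(p[:,0]<.60)&(abs(p[:,1]+.025)<.02)]; h.append(np.median(p[:,2]) if len(p) else np.nan)
print(s['clock'],np.mean(f,0),np.std(f,0),np.mean(z,0),s['width'],s['gripper_force'],np.nanmedian(h))
E
python3 m.py
```

```text
14.375 [ 1.40875876  0.64993475 -0.77448808] [0.33175189 0.49831456 0.43097189] [ 0.51723016 -0.02166543  0.19378869] 0.28204303142612736 34.9878716468811 0.17249293723595768
```

The spring now carries about 5.2 N. Fx has risen to +1.4 N, so the slot is resting on the tip-side slope of the dip. I'll shift a few mm toward +x and go a little lower.

Emit:
arm_command --targets '[[[-0.001, 0, 0.001, 0, 0, 0], [-0.001, 0, 0.001, 0, 0, 0], [-0.001, 0, 0.001, 0, 0, 0], [0, 0, 0.001, 0, 0, 0], [0, 0, 0, 0, 0, 0], [0, 0, 0, 0, 0, 0], [0, 0, 0, 0, 0, 0]]]'

```text
clock: 15.25
position: [0.5197, -0.0215, 0.1895]
ee_rot: [-0.068, -3.14, -0.0]
force: [-3.9, 2.6, -0.7]
width: 0.281
gripper_force: 35.0
```

```bash
python3 m.py
```

```text
15.85 [-3.90742561  3.77125184 -0.35802145] [0.64338875 0.39318949 0.41676388] [ 0.51967855 -0.02147072  0.18954662] 0.280130381020843 34.988552927970886 0.16884824055340034
```

Emit:
arm_command --targets '[[[0, 0.001, 0, 0, 0, 0], [0, 0.001, 0, 0, 0, 0], [0, 0, 0, 0, 0, 0], [0, 0, 0, 0, 0, 0]]]'

```text
clock: 16.35
position: [0.5202, -0.0207, 0.1896]
ee_rot: [-0.07, -3.141, 0.002]
force: [-2.3, -3.4, -0.8]
width: 0.276
gripper_force: 35.0
```

```bash
python3 m.py; python3 - <<'E'
from h import *
print(arm.observe()['ft_torque'])
im=grab('wrist'); save(im,'pics/w3.png',(240,150,400,330),3)
E
```

```text
16.95 [-3.0539443  -4.55749817 -0.25658019] [0.64953586 0.31770531 0.38294675] [ 0.52021281 -0.02066116  0.18965869] 0.28221686501771176 34.989144802093506 0.16842540572245115
[-0.93933989  0.52167997 -0.02470389]
```

View pics/w3.png

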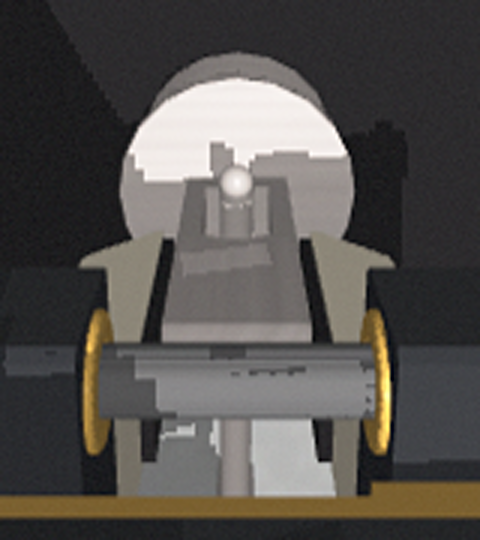

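The enlarged wrist view shows the hook's tip ball at (237,182), centred in the slot whose edges are at columns 205 and 268. The bar runs through under the grip block. The lateral forces are only friction preload, so I'll relax them by backing off about half of the last shifts.

Emit:
arm_command --targets '[[[0.001, -0.001, 0, 0, 0, 0], [0.0005, 0, 0, 0, 0, 0], [0, 0, 0, 0, 0, 0], [0, 0, 0, 0, 0, 0]]]'

```text
clock: 17.5
position: [0.5197, -0.0207, 0.1902]
ee_rot: [0.069, 3.139, 0.0]
force: [3.4, -2.4, -0.5]
width: 0.278
gripper_force: 35.0
```

```bash
python3 m.py
```

```text
18.1 [ 4.12101795 -1.93728704 -0.35453081] [0.56861101 0.49705685 0.29928828] [ 0.51903079 -0.02061188  0.18985497] 0.2804162980683783 34.98832583427429 0.16914594035255842
```

Emit:
arm_command --targets '[[[-0.0008, -0.0005, 0, 0, 0, 0], [0, 0, 0, 0, 0, 0], [0, 0, 0, 0, 0, 0], [0, 0, 0, 0, 0, 0]]]'

```text
clock: 18.6
position: [0.519, -0.0208, 0.1895]
ee_rot: [-0.068, -3.14, -0.001]
force: [-0.4, 1.7, -0.7]
width: 0.282
gripper_force: 35.0
```

```bash
python3 m.py
```

```text
19.2 [-1.24186839  3.47622021 -0.45787419] [0.59596648 0.59967239 0.40712902] [ 0.51907487 -0.02092976  0.18958207] 0.27879605885063785 34.98860836029053 0.16841954040837695
```

Emit:
arm_command --targets '[[[0.0001, 0.0003, 0, 0, 0, 0], [0, 0, 0, 0, 0, 0], [0, 0, 0, 0, 0, 0], [0, 0, 0, 0, 0, 0]]]' --newtons 12

```text
clock: 19.7
position: [0.5192, -0.021, 0.1897]
ee_rot: [-0.069, -3.14, 0.0]
force: [-3.5, 2.9, -0.4]
width: 0.283
gripper_force: 12.0
```

Emit:
arm_command --targets '[[[0, 0, 0, 0, 0, 0], [0, 0, 0, 0, 0, 0], [0, 0, 0, 0, 0, 0], [0, 0, 0, 0, 0, 0], [0, 0, 0, 0, 0, 0]]]' --newtons 3

```text
clock: 20.32
position: [0.5195, -0.021, 0.1898]
ee_rot: [0.069, 3.141, -0.0]
force: [-0.8, 3.1, -1.2]
width: 0.283
gripper_force: 3.0
```

```bash
python3 m.py
```

```text
20.925 [-1.10524358  2.99609699 -0.39790642] [0.57304463 0.54426714 0.45714302] [ 0.51949591 -0.02102625  0.18975133] 0.2840263998377374 2.999301441013813 0.1688384739148051
```

Emit:
arm_command --targets '[[[0, 0, 0, 0, 0, 0], [0, 0, 0, 0, 0, 0], [0, 0, 0, 0, 0, 0], [0, 0, 0, 0, 0, 0], [0, 0, 0, 0, 0, 0], [0, 0, 0, 0, 0, 0], [0, 0, 0, 0, 0, 0], [0, 0, 0, 0, 0, 0]]]' --jaw 0.06

```text
clock: 21.92
position: [0.5194, -0.021, 0.1897]
ee_rot: [-0.069, -3.141, 0.0]
force: [0.6, 0.5, 1.9]
width: 0.654
gripper_force: 0.0
```

```bash
python3 m.py; python3 - <<'E'
from h import *
im=grab('wrist'); save(im,'pics/w4.png',(220,150,420,330),3)
E
```

```text
22.525 [ 0.27421301  0.28231654 -0.01909087] [0.30527937 0.37904286 0.40758065] [ 0.51940442 -0.02097246  0.18971722] 0.6592675593352861 0.0 0.1643252703271635
```

View pics/w4.png

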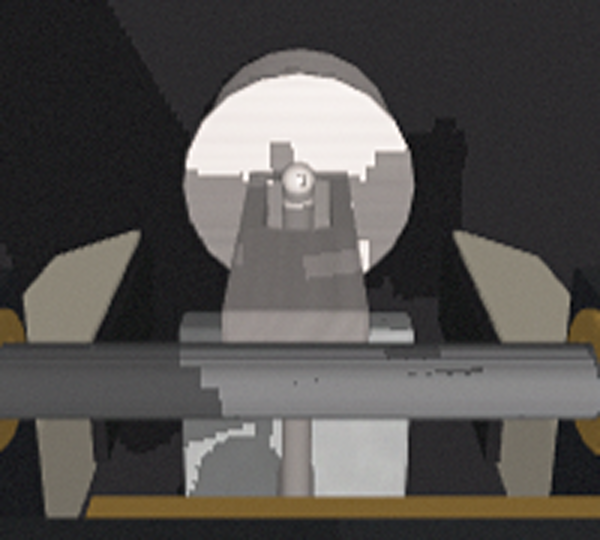

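The view shows the strap free between the open fingers, and the hook ball still centred in the slot at (298,182). The bar has settled about 4 mm lower, at z 0.164. I'll retreat straight up and work out the key position from the earlier wrist view.

Emit:
arm_command --targets '[[[0, 0, -0.004, 0, 0, 0], [0, 0, -0.01, 0, 0, 0], [0, 0, -0.015, 0, 0, 0], [0, 0, -0.02, 0, 0, 0], [0, 0, -0.03, 0, 0, 0], [0, 0, -0.03, 0, 0, 0], [0, 0, -0.015, 0, 0, 0], [0, 0, 0, 0, 0, 0]]]'

```text
clock: 23.58
position: [0.5198, -0.0209, 0.3147]
ee_rot: [0.069, 3.139, -0.0]
force: [0.9, 0.3, 1.0]
width: 0.654
gripper_force: 0.0
```

```bash
python3 m.py; python3 - <<'E'
from h import *
im=pickle.load(open('w2.pkl','rb')); W=cloud(im); g=cv2.cvtColor(im['pixels'],cv2.COLOR_RGB2GRAY)
x0,y0,x1,y1=78,182,140,232; m=(g[y0:y1,x0:x1]<45).astype(np.uint8); n,l,st,c=cv2.connectedComponentsWithStats(m)
w=W[y0:y1,x0:x1]
for k in range(1,n):
    if st[k,4]>30: q=w[l==k]; print(c[k]+[x0,y0],st[k],np.nanmedian(q,0),np.nanpercentile(q[:,2],[5,50,80,95]))
q=w.reshape(-1,3); q=q[np.linalg.norm(q[:,:2]-[.48,-.302],axis=1)<.03]; t=q[q[:,2]>np.nanpercentile(q[:,2],98)-.005]; print('top pts',len(t),t.mean(0),t.min(0),t.max(0))
togo([.48,-.302,.2]); im=grab('side'); c=proj(im,[.52,-.02,.15])[0].astype(int); save(im,'pics/s3.png',(c[0]-60,c[1]-50,c[0]+60,c[1]+50),6)
E
```

```text
24.175 [-0.00981321  0.08111634 -0.08696612] [0.58755503 0.55453569 0.41750468] [ 0.51911986 -0.02103795  0.31308884] 0.6527922738795073 0.0 0.1643365717144178
[106.47897196 208.3411215 ] [  9  15  35  21 428] [ 0.4816779  -0.3002055   0.05930911] [0.03679973 0.05930911 0.06054664 0.06129561]
[ 85.67391304 201.43478261] [ 3 17 10  6 46] [ 0.47619118 -0.34628531  0.03679624] [0.03571955 0.03679624 0.03723437 0.03777249]
[ 81.02325581 222.        ] [  0  25  10  25 129] [ 0.52159737 -0.39633598 -0.00077254] [-1.98180156e-03 -7.72541541e-04 -1.29778728e-05  6.39327469e-04]
top pts 342 [ 0.48036317 -0.3015183   0.05983483] [ 0.46738499 -0.31683317  0.05632443] [ 0.4936143  -0.28883467  0.0624804 ]
shift [ 0.027  -0.2825  0.1136] tool y at 87.49 tilt 0.01
```

View pics/s3.png

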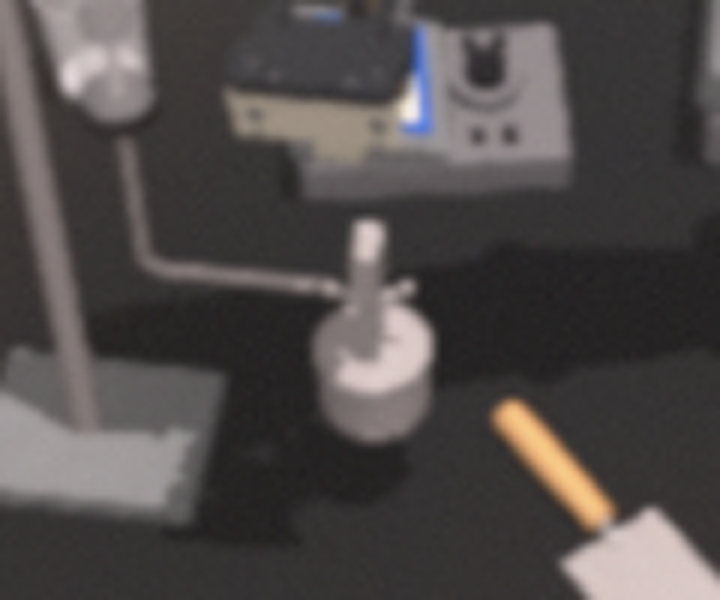

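The side crop shows the can hanging upright on the hook through the slot at (370,285), clear of the bench and with the gripper away. The key's top is at (0.480, -0.3015, 0.060) in two views. I'll move over it with the jaws shut.

Emit:
arm_command --targets '[[[0.003, -0.03, 0, 0, 0, 0], [0.005, -0.05, 0, 0, 0, 0], [0.005, -0.055, 0, 0, 0, 0], [0.005, -0.055, 0, 0, 0, 0], [0.005, -0.055, 0, 0, 0, 0], [0.003, -0.025, 0.02, 0, 0, 0], [0.001, -0.012, 0.04, 0, 0, 0], [0, 0, 0.05, 0, 0, 0], [0, 0, 0.04, 0, 0, 0], [0, 0, 0.02, 0, 0, 0]]]' --jaw 0.0 --newtons 10

```text
clock: 25.48
position: [0.4788, -0.3, 0.1407]
ee_rot: [-0.067, -3.138, -0.004]
force: [0.9, -0.0, -0.2]
width: 0.008
gripper_force: 0.0
```

Emit:
arm_command --targets '[[[0, 0, 0.01, 0, 0, 0], [0, 0, 0.01, 0, 0, 0], [0, 0, 0, 0, 0, 0], [0, 0, 0, 0, 0, 0]]]'

```text
clock: 25.98
position: [0.4805, -0.3016, 0.1244]
ee_rot: [0.069, 3.14, -0.001]
force: [0.4, 0.1, -0.1]
width: 0.003
gripper_force: 0.0
```

```bash
python3 m.py; python3 -c "
from h import *
togo([.4804,-.3015,.079])"
```

```text
26.575 [-0.20750311  0.23053859 -0.07431483] [0.50304481 0.60104928 0.42170076] [ 0.48021705 -0.30162976  0.12405874] 0.0057337409283905166 0.0 0.1645208206677905
shift [-0.0003  0.0001  0.0447] tool y at 87.49 tilt 0.0
```

Emit:
arm_command --targets '[[[0, 0, 0.02, 0, 0, 0], [0, 0, 0.015, 0, 0, 0], [0, 0, 0.005, 0, 0, 0], [0, 0, 0.003, 0, 0, 0], [0, 0, 0.0025, 0, 0, 0], [0, 0, 0.0025, 0, 0, 0], [0, 0, 0.002, 0, 0, 0], [0, 0, 0.0015, 0, 0, 0], [0, 0, 0, 0, 0, 0], [0, 0, 0, 0, 0, 0]]]'

```text
clock: 27.82
position: [0.4802, -0.3015, 0.0724]
ee_rot: [0.069, 3.141, -0.0]
force: [-1.6, 1.2, 4.4]
width: 0.002
gripper_force: 2.5
```

```bash
python3 m.py
```

```text
28.425 [-1.02720743  1.4292253   5.16928198] [0.5978126  0.32321106 0.42363627] [ 0.4801894  -0.30150729  0.07230675] 0.004242418395407518 2.498826160590397 0.16401173067770503
```

Emit:
arm_command --targets '[[[0, 0, 0.001, 0, 0, 0], [0, 0, 0.0005, 0, 0, 0], [0, 0, 0, 0, 0, 0], [0, 0, 0, 0, 0, 0], [0, 0, 0, 0, 0, 0]]]'

```text
clock: 29.05
position: [0.4802, -0.3015, 0.0708]
ee_rot: [0.069, 3.141, -0.0]
force: [-2.1, 0.7, 5.1]
width: 0.005
gripper_force: 2.8
```

Emit:
arm_command --targets '[[[0, 0, -0.003, 0, 0, 0], [0, 0, -0.005, 0, 0, 0], [0, 0, -0.01, 0, 0, 0], [0, 0, -0.03, 0, 0, 0], [0, 0, -0.04, 0, 0, 0], [0, 0, -0.03, 0, 0, 0], [0, 0, -0.01, 0, 0, 0], [0, 0, 0, 0, 0, 0], [0, 0, 0, 0, 0, 0], [0, 0, 0, 0, 0, 0]]]'

```text
clock: 30.3
position: [0.4795, -0.3013, 0.1976]
ee_rot: [-0.069, -3.139, -0.002]
force: [1.1, 0.7, -0.7]
width: 0.006
gripper_force: 0.0
```

```bash
python3 m.py; python3 - <<'E'
from h import *
for n in('top','side'):
    im=grab(n); W=cloud(im); q=W.reshape(-1,3)
    d=np.linalg.norm(q[:,:2]-[.52,-.022],axis=1); p=q[(d<.03)&(q[:,2]>.05)&(q[:,2]<.25)]; print(n,len(p),np.percentile(p[:,2],[5,95]).round(3),p.mean(0).round(3))
    k=q[(np.linalg.norm(q[:,:2]-[.4804,-.3015],axis=1)<.012)&(q[:,2]<.08)]; print('key',len(k),np.percentile(k[:,2],[50,90]) if len(k) else None)
E
```

```text
30.9 [ 0.10892089 -0.04532601  0.0511047 ] [0.48330261 0.3583576  0.6297011 ] [ 0.4799646  -0.30145635  0.19844555] 0.0048715786116354225 0.0 0.1643948282005479
top 359 [0.114 0.201] [ 0.517 -0.022  0.138]
key 27 [0.05929921 0.06329043]
side 365 [0.084 0.199] [ 0.52  -0.014  0.133]
key 36 [0.06049799 0.06363162]
```

The key is back up at about 0.060 m, the can hangs still with its block top at about 0.20 m, and the arm is clear of everything, so I'll hand in.

```bash
python3 -c "
from cell import arm
print(arm.sign_off())"
```

```text
the job is handed in; nothing more can be done
None
```

The can (about 0.55–0.6 kg) hangs still in the scale's hook, the smaller meter's key was pressed about 8 mm and sprang back, the arm is clear of everything, and the job was handed in after 31 s; `sign_off()` gave no verdict.

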